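# Third hand: hold a shelf bracket against the sprung panel while it is screwed on

## Task

Act as a third hand: lift the T-shaped wooden bracket out of the parts tray and press the flat face of its crosspiece squarely against the front of the white upright panel of the fixture, clear of the base plate, so that its two screw holes lie inside the panel's two round openings, seen from behind. Push until the panel's pointers stand between the two dark marks of the scales, never on to the end stop, and finish while still gripping the bracket and pressing with that steady push: do not let go. Leave the other two wooden parts in the tray and the eraser and memory stick on the desk where they are.

Things in the scene. Friction and masses are not known exactly. Their poses are not given: they have to be found in the camera images.
- tray: Grey open tray, 130 (its x) x 310 (its y) x 36 mm high, walls and floor 5 mm thick, fixed to the desk. Origin at the centre of its underside, on the desk; z up. Three wooden parts stand in it on its floor, 85 mm apart along its y, in any order.
- bracket: T-shaped bracket of pale wood, 70 g, 50 mm high, upright in the tray. Seen from above: crosspiece 12 mm thick (x), 64 mm wide (y), its flat outer face at x = +31.5 mm, two 6 mm screw holes at y = +-22 mm, 25 mm up; stem 20 mm wide (y), x = -30 to +19.5 mm. Origin at the underside, under the stem; z up, +x out of the flat face. Starts within 0.8 rad of the yaw it needs at the panel.
- bracket_face (a point): Centre of the bracket's flat face, midway between its screw holes, at [31.5, 0, 25] mm in the bracket's frame; axes as the bracket's.
- bracket_grip (a point): Point in the bracket's stem that is good to grip from above, fingers closing along the bracket's y across 20 mm: [-8, 0, 32] mm in the bracket's frame, 18 mm below its top.
- round_foot: Another part in the tray: round turned foot of pale wood, 44 mm diameter at the top, 42 mm high; origin at the centre of its underside. Stays in the tray.
- spacer: Another part in the tray: plain wooden block 60 (x) x 24 (y) x 40 mm high; origin at the centre of its underside. Stays in the tray.
- fixture: Fixture fixed to the desk: dark steel base plate 200 (x) x 190 (y) x 10 mm, aluminium rear block 130 mm wide at x = +50..+95 mm, top at 64 mm, and before it the sprung white panel. In front of the panel (x below -28 mm) is only the flat base plate. Origin at the centre of its underside, on the desk; z up; +x is the pressing direction, from the open front to the rear block.
- panel_face (a point): Point on the panel's front face midway between its two round 20 mm openings (at y = +-22 mm), 49 mm above the desk; moves with the panel; axes as the fixture's, +x into the panel. Panel 12 mm thick, 130 mm wide, from 14 to 80 mm above the desk; front at fixture x = -28 mm at rest. With the bracket centred here its underside is 24 mm above the desk, 14 mm above the base plate.
- panel (a joint): Travel of the panel towards the rear block, m: 0 at rest, end stop 0.036. A spring of 500 N/m pushes it back, no preload: 6 N at 0.012, 10 N at 0.020, 14 N at 0.028. A dark pointer at each side of the panel moves over a white scale strip on the base plate, whose two dark cross marks stand at travels 0.012 and 0.028.
- eraser: Bystander: eraser 22 x 52 x 13 mm in a card sleeve lying on the desk in the middle, behind the tray and the fixture; origin at the centre of its underside. Leave alone.
- usb_stick: Bystander: memory stick 17 x 54 x 8 mm lying on the desk in the middle, behind the tray and the fixture; origin at the centre of its underside. Leave alone.
There are look-alikes about, which are no part of the job. What is shaped like the bracket but green is not meant.

How it is judged:
By the outcome, as a careful person would: the job done as asked, in the order asked, and still so for the second after the job is handed in, while the arm keeps its last pose, push and grip.
It also fails if it takes over 45 s, if anything falls off the work surface, if the arm or the gripper's body presses on something with over 40 N, if the wrist force passes 120 N, or if a joint passes its speed limit or range.

## Robot

A 7-joint arm with a two-finger parallel gripper is mounted at the origin on a cart in front of the work surface, level with it; the furniture and walls round the work are solid. World frame = base frame: x ahead of the robot, y to its left, z up, the work surface at z = 0. Lengths are in m, angles in rad, forces in N, time in s.
With the tool pointing down it reaches from about 0.4 to 0.85 m from the base axis. Payload 6.9 kg.
Tool frame: the origin (TCP) lies midway between the tips of the shut fingers; the grasp point (between the pads) lies behind it (ctrl.pinch_z is the z of the grasp point in the tool frame, in m); z points along the fingers, y is the direction in which the jaws open and shut (so a half turn about z gives the same grasp; the last joint's range is limited). The gripper opens to 85 mm and grips with 20 to 120 N. Pads are 22 mm wide; open, the fingers measure 114 mm over their backs; the gripper's body (76 mm by 85 mm) begins 54 mm behind the grasp point. The pads swing forward as they close: fully open they stand 13 mm farther back than shut.
Start: joints at [-1.052, 0.507, -0.238, 1.5, 0.126, 1.149, -0.155], TCP at [0.251, 0.572, 0.231] pointing down, gripper open.
Joint ranges: [-3.08, 3.08], [-0.24, 2.05], [-1.43, 1.35], [0, 2.5], [-1.52, 4.66], [0.17, 1.96], [-2.89, 2.89]. Speed limits (rad/s): [2.39, 2.39, 3.14, 3.14, 3.14, 3.14, 3.14].

## Interface

Orientations are given as a unit quaternion [w, x, y, z].
In Python, from station import ctrl, get_state, vision, ticket, models gives the robot as it stands. Calls block until the motion is done:
- ctrl.movep(position, orientation): joint-space move of the TCP to a pose.
- ctrl.movel(position, frame=None, max_speed=0.15): straight line of the TCP; frame=None keeps the orientation; max_speed is the mean speed in m/s.
- ctrl.set_joints(angles): joint-space move.
- ctrl.ungrasp() and ctrl.close_gripper(force=None): open the fingers fully, or close them until they stop; force is the grip in N (None keeps the last).
- ctrl.pause(seconds).
- ctrl.ik(position, orientation): joint angles nearest the present ones, or None.
- get_state(): the state.
- vision.grab_frame(name): name is "scene" or "top" or "wrist"; returns (picture, depth): 480x640x3 uint8, blue, green, red; 480x640 float32, m along the optical axis (not along the pixel's ray), 0 where there is no reading.
- vision.camera_info(name): a dict with "mtx" (3x3 intrinsics, pixels), "dist_coeffs" ([k1, k2, p1, p2, k3] as OpenCV has them; the pictures are not rectified), "R" (3x3) and "t" (3): a world point X has camera coordinates R X + t; the wrist camera has in their place "hand_eye" (4x4, takes a point from camera to tool coordinates, whose origin is the TCP and whose axes are the flange's). Camera axes: x right, y down, z forward; pixel columns grow to the right and rows downward; lengths in m; the calibration is good to about 2 mm. A picture is of the moment at which its call begins: read the wrist's pose just before it. camera_info takes no time and is no camera call.
A pose or a line that the arm cannot do raises ctrl.Unreachable and nothing moves.
- ticket.close_job(): hands the job in, once; it reports no verdict.
Trained networks look in the newest picture that a camera, given by its name, has taken for a name from the list of things; names that differ only in an ending like _2 or _b are one class to them, and where a whole thing is asked for, a point or a joint stands for the part that bears it (a point fixed in the world has none). Each returns a list of dicts, best first, with "p" (0 to 1); they miss things now and then, are a little off and sometimes report something else, mostly with a low value. They report only what shows in the picture. A call takes as long as a camera call. They do not tell look-alikes from the thing itself.
- models.recognise(camera, target): "point" ([column, row] in pixels, amid what is visible of it).
- models.masks_of(camera, target): "mask" (480x640 bool, what is visible of it) and "point" ([column, row] in pixels, amid what is visible of it).
The state is a dict: "time": time; "qpos": joint angles; "qd": joint speeds; "tau": joint torques, N m; "tcp_pos": TCP position; "eef_rot": TCP orientation; "contact_force": force on the tool from outside, world axes, zero at the start; "wrist_torque": the same for the moment, N m; "width": finger opening in m.
Only numpy, scipy, OpenCV 4.12 (cv2) and the standard library are available. Lean on these libraries where they do the work, as an engineer would, in place of code of your own. Each camera call takes 0.05 s, during which the arm holds its last target.

## Working session

There is one attempt and no reset: what is moved stays moved. The work goes in short steps, each a Python script; the robot and the scene stay as the last script left them, time stands still between calls to the robot, and variables do not carry over. Pictures are saved under pics/ and viewed, and the job is handed in when it is done.

```bash
ls; mkdir -p pics
python3 - <<'E'
from station import ctrl,get_state,vision,models
import cv2
s=get_state();print(s);print(ctrl.pinch_z)
for n in("scene","top","wrist"):
    im,d=vision.grab_frame(n);cv2.imwrite(f"pics/{n}0.png",im)
    import numpy as np;np.save(f"pics/{n}0d.npy",d)
    print(n,vision.camera_info(n))
    for t in("bracket","fixture","tray"):
        for r in models.recognise(n,t):print(t,r)
E
```

```text
pics
{'time': 0.0, 'qpos': array([-1.05248794,  0.50833653, -0.23752173,  1.50112854,  0.12567291,
        1.14889026, -0.15480493]), 'qd': array([ 4.05765107e-05, -7.87378436e-05,  4.95037870e-04,  4.86675835e-04,
       -4.01549737e-04, -1.29552921e-03, -4.38913118e-04]), 'tau': array([-5.78062482e-04, -6.20587349e+01, -2.18662307e+00, -2.49636877e+01,
        1.26647108e-02,  1.23055035e-02, -4.44141483e-05]), 'tcp_pos': array([0.25060402, 0.57201329, 0.23043185]), 'eef_rot': array([-1.77690144e-04,  2.04942600e-01,  9.78773590e-01, -8.70568445e-04]), 'contact_force': array([0.11258516, 0.99633171, 0.33523883]), 'wrist_torque': array([-0.01448885,  0.05533389,  0.06245128]), 'width': 0.08553570651854091}
-0.0187
scene {'mtx': array([[555.40777706,   0.        , 325.96838632],
       [  0.        , 555.40777706, 239.5309119 ],
       [  0.        ,   0.        ,   1.        ]]), 'dist_coeffs': array([-0.10121223,  0.        ,  0.        ,  0.        ,  0.        ]), 'R': array([[ 0.55583146, -0.83128728,  0.00358359],
       [-0.58571325, -0.39468279, -0.70793042],
       [ 0.58990
[... 1118 characters left out ...]
 0.73}
fixture {'point': [214.3, 246.3], 'p': 0.15}
tray {'point': [410.0, 246.6], 'p': 0.74}
wrist {'mtx': array([[403.05473914,   0.        , 314.36941547],
       [  0.        , 403.05473914, 241.35908415],
       [  0.        ,   0.        ,   1.        ]]), 'dist_coeffs': array([0.01334454, 0.        , 0.        , 0.        , 0.        ]), 'hand_eye': array([[-7.95448362e-04, -9.49747974e-01, -3.13014620e-01,
         8.15741717e-02],
       [ 9.99999679e-01, -7.26979227e-04, -3.35450972e-04,
        -1.24707453e-04],
       [ 9.10387549e-05, -3.13014787e-01,  9.49748248e-01,
        -1.43136266e-01],
       [ 0.00000000e+00,  0.00000000e+00,  0.00000000e+00,
         1.00000000e+00]])}
```

View pics/scene0.png

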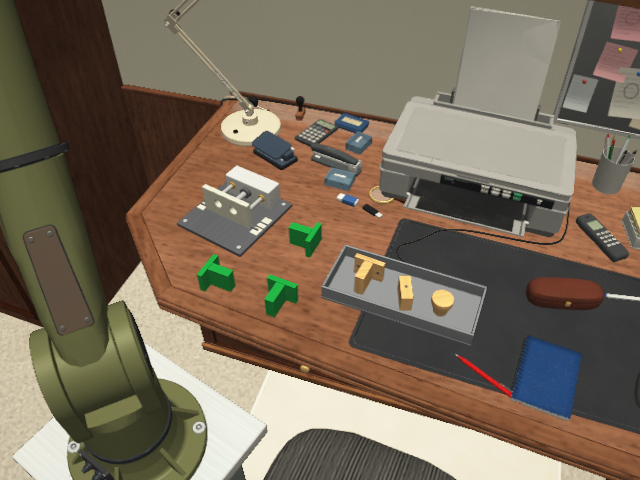

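View pics/top0.png

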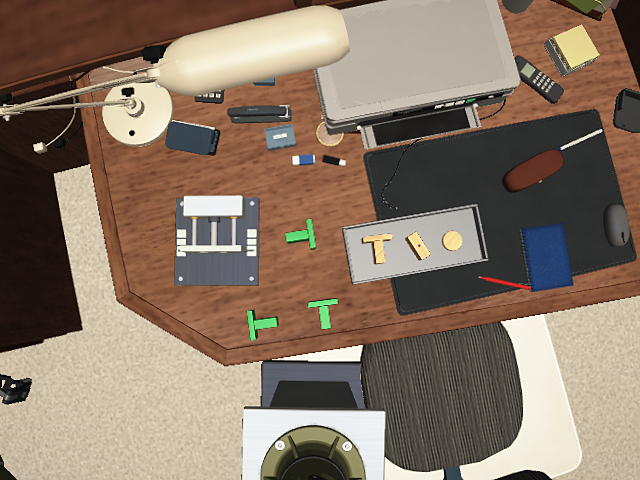

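The wooden T in the tray (top 376,243; scene 368,272) is the candidate. The T shapes at top (306,236), (258,320) and (323,308) are green look-alikes outside the tray. I'll confirm that in a crop and take coarse positions.

```bash
cat > h.py <<'E'
import numpy as np,cv2
def cloud(ci,d,Twc=None):
    h,w=d.shape;v,u=np.mgrid[:h,:w]
    p=cv2.undistortPoints(np.stack([u.ravel(),v.ravel()],1).astype(float)[:,None],ci["mtx"],ci["dist_coeffs"])[:,0]
    z=d.ravel();c=np.c_[p*z[:,None],z]
    if Twc is None: X=(c-ci["t"])@ci["R"]
    else: X=c@Twc[:3,:3].T+Twc[:3,3]
    X[z<=0]=np.nan
    return X.reshape(h,w,3)
def proj(ci,P):
    return cv2.projectPoints(np.asarray(P,float).reshape(-1,1,3),cv2.Rodrigues(ci["R"])[0],ci["t"],ci["mtx"],ci["dist_coeffs"])[0][:,0]
def T(s):
    from scipy.spatial.transform import Rotation as R
    M=np.eye(4);q=s["eef_rot"];M[:3,:3]=R.from_quat([q[1],q[2],q[3],q[0]]).as_matrix();M[:3,3]=s["tcp_pos"];return M
E
python3 - <<'E'
from h import *
from station import vision
im=cv2.imread("pics/top0.png");d=np.load("pics/top0d.npy");ci=vision.camera_info("top")
X=cloud(ci,d)
for n,(u,v) in dict(br=(376,241),crosstop=(370,239),spacer=(417,246),foot=(453,241),desk=(300,200),plate=(190,270),block=(213,205),panel=(210,248),lamp=(250,50),usb=(335,160),tray=(395,265),lampend=(340,30)).items(): print(n,X[v,u].round(3))
hsv=cv2.cvtColor(im,cv2.COLOR_BGR2HSV)
def rep(n,m):
    P=X[m];P=P[~np.isnan(P[:,0])];r=cv2.minAreaRect(P[:,:2].astype(np.float32)*1000);print(n,len(P),np.median(P,0).round(4),r)
Z=X[...,2];xx,yy=X[...,0],X[...,1]
U=np.zeros(Z.shape,bool)
def box(u0,u1,v0,v1):
    m=np.zeros(Z.shape,bool);m[v0:v1,u0:u1]=1;return m
rep("br",box(355,398,228,270)&(Z>.048)&(Z<.062)&(hsv[...,1]>90))
rep("block",box(170,265,190,225)&(Z>.055)&(Z<.075))
rep("panel",box(165,270,238,256)&(Z>.07)&(Z<.09))
rep("plate",box(165,270,190,290)&(Z>.005)&(Z<.09))
a=cv2.resize(im[215:285,340:490],None,fx=5,fy=5,interpolation=3);b=cv2.resize(im[190:290,165:265],None,fx=5,fy=5,interpolation=3)
cv2.imwrite("pics/c1.png",a);cv2.imwrite("pics/c2.png",b)
E
```

```text
br [ 0.525 -0.129  0.05 ]
crosstop [ 0.529 -0.115  0.054]
spacer [ 0.517 -0.221  0.043]
foot [ 0.529 -0.3    0.048]
desk [ 0.621  0.04  -0.001]
plate [0.455 0.285 0.007]
block [0.596 0.228 0.062]
panel [0.501 0.228 0.075]
lamp [0.696 0.086 0.62 ]
usb [ 0.714 -0.038  0.007]
tray [ 0.476 -0.177  0.008]
lampend [ 0.725 -0.02   0.617]
br 324 [ 0.5206 -0.1331  0.0536] ((508.33984375, -133.42813110351562), (60.705963134765625, 62.181636810302734), 6.5049872398376465)
block 1226 [0.5951 0.2272 0.0628] ((595.4634399414062, 228.756591796875), (46.05327224731445, 130.48887634277344), 1.0107295513153076)
panel 363 [0.5011 0.2249 0.0787] ((501.2284240722656, 226.66168212890625), (12.396137237548828, 131.48834228515625), 2.472778081893921)
plate 7267 [0.5231 0.2226 0.0107] ((520.7750854492188, 229.19583129882812), (211.03648376464844, 232.62615966796875), 2.763841152191162)
```

View pics/c1.png

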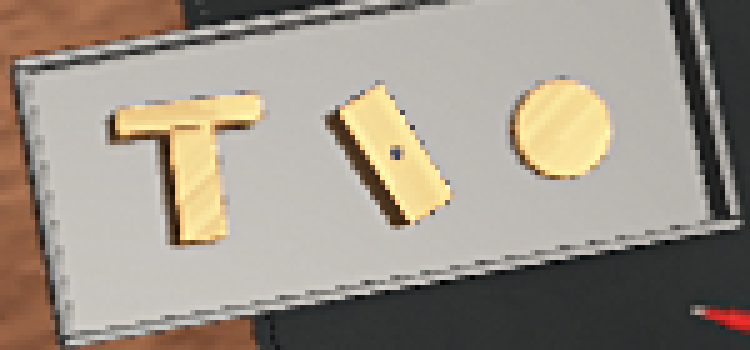

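View pics/c2.png

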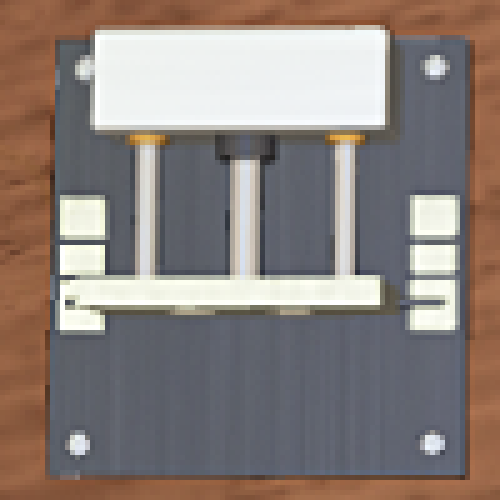

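The crop confirms it: a pale wooden T with its crosspiece facing away from the robot, in the tray beside the spacer and the round foot. The fixture (top crop) shows the panel at rest. Next come wrist views of the fixture and then the bracket.

```bash
cat >> h.py <<'E'
def down(yaw): # tool x = -(cos,sin), z down
    from scipy.spatial.transform import Rotation as R
    c,s=np.cos(yaw),np.sin(yaw)
    q=R.from_matrix(np.array([[-c,-s,0],[-s,c,0],[0,0,-1]])).as_quat();return np.array([q[3],q[0],q[1],q[2]])
def wshot(name):
    from station import get_state,vision
    s=get_state();im,d=vision.grab_frame("wrist");M=T(s)@vision.camera_info("wrist")["hand_eye"]
    cv2.imwrite(f"pics/{name}.png",im);np.savez(f"pics/{name}.npz",d=d,M=M);return im,d,M
E
python3 - <<'E'
from h import *
from station import *
for nm,p,y in(("wf",[.46,.225,.23],.0),("wb",[.51,-.133,.18],.1)):
    q=down(y);print(ctrl.ik(p,q));ctrl.movep(p,q);s=get_state();print(s["time"],s["tcp_pos"],s["eef_rot"],s["contact_force"]);wshot(nm)
E
```

```text
[-0.31192662  0.33613506 -0.26277769  1.79474972  0.10049411  1.02368643
  0.95777471]
2.1 [0.45972704 0.22619883 0.23009953] [ 3.78831309e-05 -5.82855728e-04  9.99999751e-01  3.94860860e-04] [-0.18917977  0.94810717  0.52474921]
[ 0.32960535  0.40525573 -0.17270713  1.83398608  0.08595255  0.9095468
  1.78857421]
3.5167 [ 0.51052839 -0.13129606  0.1801928 ] [ 2.93263511e-04 -5.10328956e-02  9.98696854e-01  3.88482401e-04] [-0.20174612 -0.22910253 -0.2497286 ]
```

View pics/wf.png

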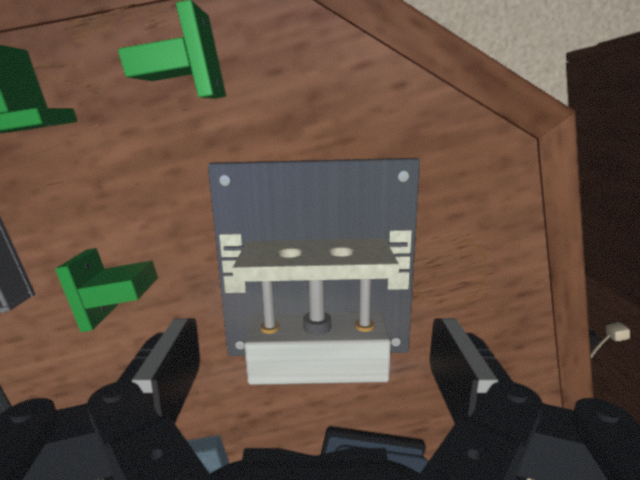

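View pics/wb.png

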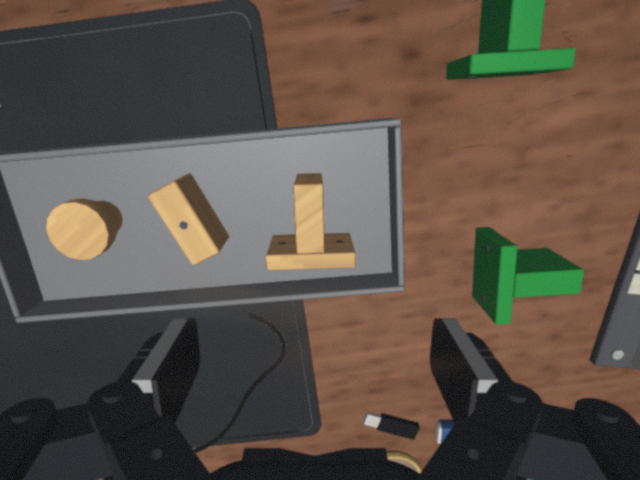

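```bash
cat >> h.py <<'E'
def boxes(kind):
    B={"br":[(19.5,31.5,-32,32,0,50),(-30,19.5,-10,10,0,50)],"plate":[(-100,100,-95,95,0,10)],
       "block":[(50,95,-65,65,10,64)],"panel":[(-28,-16,-65,65,14,80)],"sp":[(-30,30,-12,12,0,40)]}[kind]
    return [np.array([[x,y,z] for x in b[:2] for y in b[2:4] for z in b[4:]])/1000. for b in B]
def sil(ci,M,kinds,p,z0,ss=4):
    c,s=np.cos(p[2]),np.sin(p[2]);R=np.array([[c,-s,0],[s,c,0],[0,0,1]])
    Mi=np.linalg.inv(M);m=np.zeros((480*ss,640*ss),np.uint8)
    for k in kinds:
        for b in boxes(k):
            W=b@R.T+[p[0],p[1],z0]
            uv=cv2.projectPoints(W.reshape(-1,1,3),cv2.Rodrigues(Mi[:3,:3])[0],Mi[:3,3],ci["mtx"],ci["dist_coeffs"])[0][:,0]
            cv2.fillConvexPoly(m,cv2.convexHull((((uv+.5)*ss)*16).astype(np.int32)),255,shift=4)
    return cv2.resize(m,(640,480),interpolation=cv2.INTER_AREA)/255.
def fit(ci,M,kinds,mask,p0,z0,valid=None):
    from scipy.optimize import minimize
    if valid is None: valid=np.ones(mask.shape,bool)
    f=lambda q:(np.abs(sil(ci,M,kinds,[q[0]/1000,q[1]/1000,q[2]/100],z0)-mask)*valid).sum()/mask.sum()
    x=np.array([p0[0]*1000,p0[1]*1000,p0[2]*100])
    for st in(8,2,):
        r=minimize(f,x,method="Nelder-Mead",options=dict(initial_simplex=np.vstack([x]+[x+st*e for e in np.eye(3)]),xatol=.02,fatol=1e-5));x=r.x
    return np.array([x[0]/1000,x[1]/1000,x[2]/100]),r.fun
E
python3 - <<'E'
from h import *
from station import vision
ci=vision.camera_info("wrist")
def load(n):
    im=cv2.imread(f"pics/{n}.png");z=np.load(f"pics/{n}.npz");return im,cloud(ci,z["d"],z["M"]),z["M"]
im,X,M=load("wb");hsv=cv2.cvtColor(im,cv2.COLOR_BGR2HSV)
print(X[260,310],X[190,310],X[200,350],X[100,400],X[195,183],"hsv",hsv[190,310],hsv[260,310],hsv[248,280],hsv[200,350])
m=((hsv[...,0]<30)&(hsv[...,1]>70)&(hsv[...,2]>40));w=np.zeros_like(m);w[160:280,255:365]=1
mb=(m&w).astype(float);print(mb.sum())
pb,e=fit(ci,M,["br"],mb,[.51,-.133,.1],.005);print("bracket",pb,e)
w[:]=0;w[165:275,140:240]=1;ps,e=fit(ci,M,["sp"],(m&w).astype(float),[.52,-.22,.5],.005);print("spacer",ps,e)
o=im.copy()
for k,p,z in(("br",pb,.005),("sp",ps,.005)):
    cs,_=cv2.findContours((sil(ci,M,[k],p,z,1)>.5).astype(np.uint8),0,2);cv2.drawContours(o,cs,-1,(0,0,255),1)
im2,X2,M2=load("wf");h2=cv2.cvtColor(im2,cv2.COLOR_BGR2HSV)
print(X2[270,315],X2[360,315],X2[190,300],X2[120,300])
w[:]=0;w[140:390,200:425]=1
desk=(h2[...,0]<20)&(h2[...,1]>60)
mf=(w&~desk).astype(np.uint8);mf=cv2.morphologyEx(cv2.morphologyEx(mf,2,np.ones((5,5))),3,np.ones((9,9)))
mf=cv2.morphologyEx(mf,cv2.MORPH_OPEN,np.ones((5,5)))
pf,e=fit(ci,M2,["plate","block","panel"],mf.astype(float),[.523,.225,0],0);print("fixture",pf,e)
w[:]=0;w[150:390,200:425]=1
mp=(w&(X2[...,2]>.07)).astype(np.uint8)
P=X2[mp>0];print("panel top",P.mean(0),cv2.minAreaRect(P[:,:2].astype(np.float32)*1000))
o2=im2.copy()
for k in("plate","block","panel"):
    cs,_=cv2.findContours((sil(ci,M2,[k],pf,0,1)>.5).astype(np.uint8),0,2);cv2.drawContours(o2,cs,-1,(0,0,255),1)
cv2.imwrite("pics/o.png",np.hstack([cv2.resize(o[150:330,130:410],(400,257)),cv2.resize(o2[140:400,190:440],(400,416))[:257]]) if 0 else cv2.resize(o[150:330,130:410],None,fx=2.8,fy=2.8));cv2.imwrite("pics/o2.png",cv2.resize(o2[140:400,190:440],None,fx=2.3,fy=2.3))
E
```

```text
[ 0.53135709 -0.13180992  0.05586015] [ 0.48149651 -0.13671122  0.05539966] [ 0.49585726 -0.10356606  0.00642886] [ 0.41703659 -0.07487438 -0.00162949] [ 0.49577313 -0.22424202  0.04613965] hsv [ 19 108 210] [ 18 109 205] [ 16 110 100] [110   5 144]
4577.0
bracket [ 0.5073136  -0.13479013  0.13211079] 0.07852819082625404
spacer [ 0.51747669 -0.22437978  0.55808008] 0.09650894697108812
[0.49862007 0.22711351 0.07972552] [0.59170893 0.22723442 0.0640635 ] [0.44855381 0.21362534 0.010748  ] [ 0.38803693  0.21391539 -0.00074687]
fixture [0.52278469 0.2277767  0.02283672] 0.01508564722910923
panel top [0.49894361 0.22746905 0.07938275] ((486.2595520019531, 227.17822265625), (42.174983978271484, 130.06201171875), 0.9345033764839172)
```

View pics/o.png

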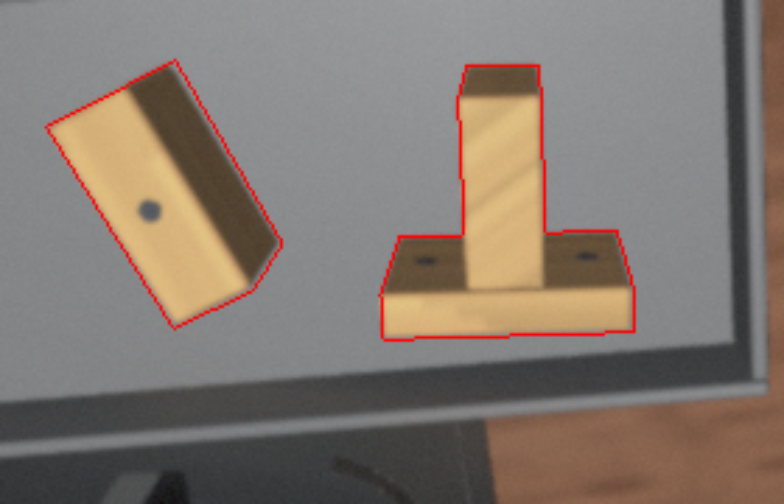

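View pics/o2.png

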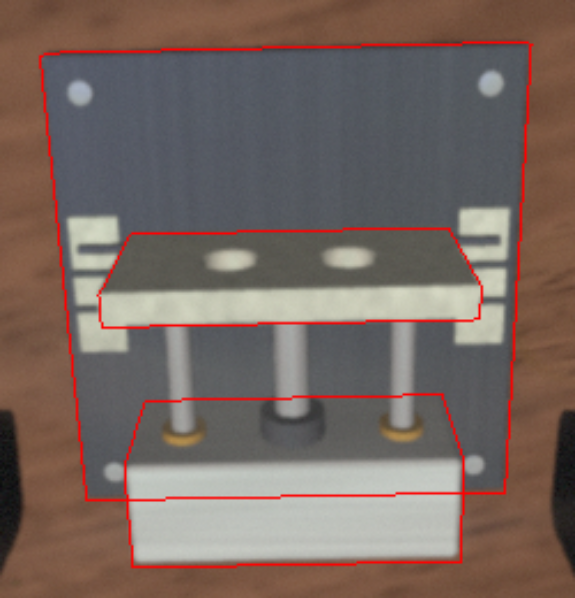

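Both outlines fit well. The finger clearance is about 10 mm to the spacer and 8 mm to the tray wall. Grasping now.

Run:
```python
from h import *
from station import *
b=np.array([.5073,-.1348]);y=.132
g=b-.008*np.array([np.cos(y),np.sin(y)]);q=down(y)
ctrl.movep([*g,.12],q);s=get_state();print(s["time"],s["tcp_pos"]-[*g,.12],s["contact_force"])
ctrl.movel([*g,.0185],max_speed=.1);s=get_state();print(s["time"],s["tcp_pos"]-[*g,.0185],s["contact_force"])
ctrl.close_gripper(70);s=get_state();print(s["time"],s["width"],s["tcp_pos"]-[*g,.0185],s["contact_force"])
ctrl.movel([*g,.15],max_speed=.12);s=get_state();print(s["time"],s["width"],s["tcp_pos"]-[*g,.15],s["contact_force"])
wshot("wg");im,d=vision.grab_frame("top");cv2.imwrite("pics/top1.png",im)
```

```text
3.9167 [-0.00024841  0.0011786  -0.00010523] [ 0.5817089  -0.10981747  1.47156632]
5.0833 [ 0.0004413  -0.00010936  0.00057254] [ 0.43105955 -0.63813038 -0.37177559]
5.7 0.019156072870221016 [ 9.60553145e-05 -5.25962760e-05  2.63037672e-04] [-0.96560281 -0.24084282  4.02374717]
6.95 0.019374206071974175 [-4.58796846e-04  9.57430684e-05 -6.56366299e-04] [ 0.32145847 -0.21383886 -0.91376833]
```

View pics/wg.png

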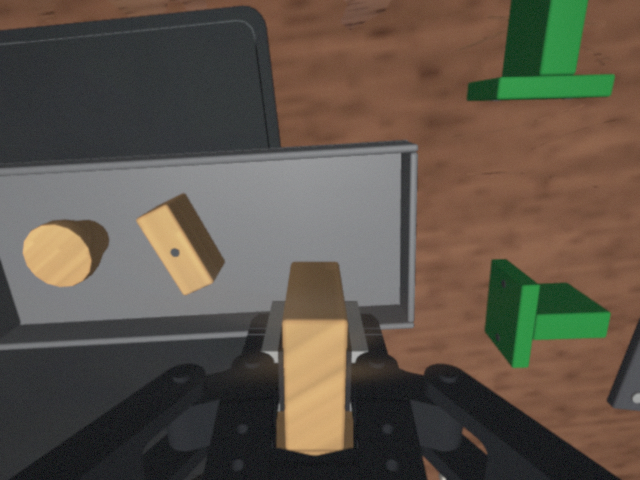

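The bracket is held centred in the fingers (stem at columns 285–350), and the spacer and foot are undisturbed. Next I'll measure its in-hand pose and carry it to the fixture.

Run:
```python
from h import *
from station import vision
ci=vision.camera_info("wrist");H=ci["hand_eye"]
z=np.load("pics/wg.npz");im=cv2.imread("pics/wg.png");X=cloud(ci,z["d"],H)
hsv=cv2.cvtColor(im,cv2.COLOR_BGR2HSV);m=(hsv[...,0]<30)&(hsv[...,1]>70)&(hsv[...,2]>60);m[:,:275]=0;m[:,360:]=0;m[:255]=0
for v in(265,280,300,320,330,340,360,400,440):
    c=np.where(m[v])[0];print(v,c.min(),c.max(),X[v,316].round(4),X[v,c.min()+3].round(4),X[v,c.max()-3].round(4))
```

```text
265 291 337 [0.0217 0.001  0.0079] [ 0.022  -0.0078  0.0072] [0.0216 0.0083 0.0081]
280 289 340 [ 0.0217  0.001  -0.007 ] [ 0.0216 -0.0079 -0.0067] [ 0.0216  0.0087 -0.0068]
300 286 343 [ 0.0215  0.0009 -0.0228] [ 0.0215 -0.008  -0.0229] [ 0.0218  0.0088 -0.0235]
320 282 347 [ 0.0212  0.0008 -0.0355] [ 0.0213 -0.0084 -0.0358] [ 0.0213  0.0092 -0.0358]
330 282 347 [ 0.0189  0.0008 -0.0375] [ 0.019  -0.0084 -0.0376] [nan nan nan]
340 281 349 [ 0.0151  0.0008 -0.0368] [ 0.015  -0.0088 -0.0366] [ 0.0147  0.01   -0.0361]
360 283 346 [ 0.0074  0.0009 -0.0359] [ 0.0078 -0.0084 -0.0364] [ 0.0078  0.0092 -0.0364]
400 284 345 [-0.0069  0.0009 -0.0366] [-0.0075 -0.0085 -0.0358] [-0.0074  0.0092 -0.036 ]
440 276 352 [-0.022   0.0009 -0.0375] [-0.0289 -0.0121 -0.0304] [-0.0283  0.0124 -0.031 ]
```

```bash
cat >> h.py <<'E'
F=np.array([.52278,.22778]);FY=.02284
def fx(x,y=-.0005): 
    c,s=np.cos(FY),np.sin(FY);return F+[c*x-s*y,s*x+c*y]
E
python3 - <<'E'
from h import *
from station import *
q=down(FY);t=lambda n,g:print(n,(s:=get_state())["time"],(s["tcp_pos"]-g).round(4),s["contact_force"].round(2),s["eef_rot"].round(4),q.round(4),s["width"])
P=[*fx(-.108),.15];ctrl.movep(P,q);t("above",P)
P=[*fx(-.108),.0375];ctrl.movel(P,q,max_speed=.12);t("down",P)
P=[*fx(-.075),.0375];ctrl.movel(P,q,max_speed=.08);ctrl.pause(.3);t("near",P)
wshot("wn")
for n in("scene","top"):
    im,d=vision.grab_frame(n);cv2.imwrite(f"pics/{n}2.png",im);np.save(f"pics/{n}2d.npy",d)
im=cv2.imread("pics/scene2.png");a=cv2.resize(im[150:270,150:310],None,fx=4,fy=4,interpolation=2)
cv2.imwrite("pics/s2.png",a)
E
```

```text
above 8.4333 [ 0.0007 -0.0011 -0.0001] [-0.06 -0.55 -1.01] [ 1.000e-04 -1.060e-02  9.999e-01 -3.000e-04] [ 0.     -0.0114  0.9999  0.    ] 0.019253873320982606
down 9.525 [0.0004 0.0001 0.0004] [-0.29  0.15 -0.1 ] [ 4.000e-04 -1.130e-02  9.999e-01  2.000e-04] [ 0.     -0.0114  0.9999  0.    ] 0.019178123414675802
near 10.3917 [-0.0004  0.      0.    ] [0.63 0.22 0.5 ] [-1.000e-04 -1.160e-02  9.999e-01 -1.000e-04] [ 0.     -0.0114  0.9999  0.    ] 0.019433322676836323
```

View pics/wn.png

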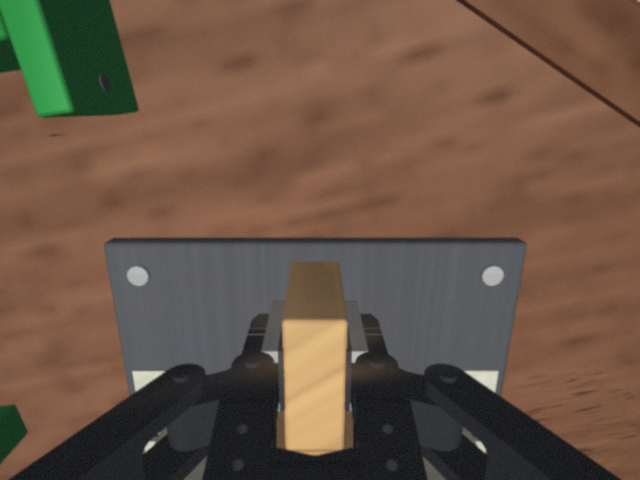

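View pics/s2.png

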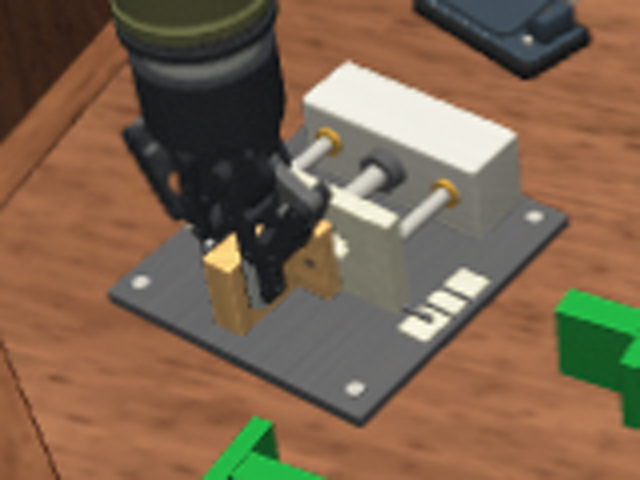

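View pics/top2.png

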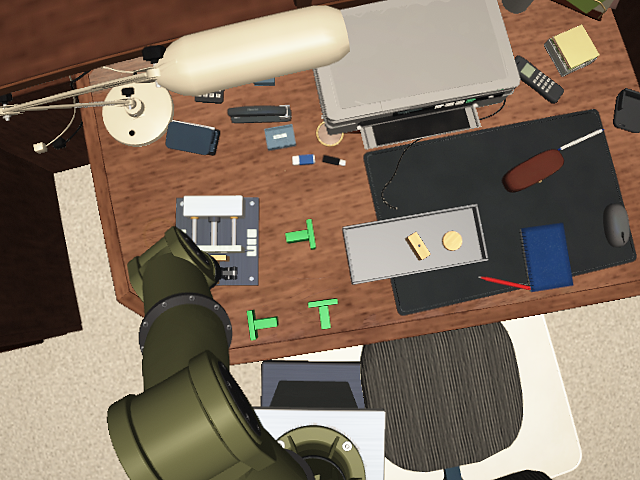

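The wrist view shows the bracket centred and square: stem column 317, plate centre about 315, plate edge level. Pushing now, with force monitored.

Run:
```python
from h import *
from station import *
q=down(FY)
for x in(-.070,-.066,-.062,-.058,-.054,-.050,-.0478):
    P=[*fx(x),.0375];ctrl.movel(P,q,max_speed=.02);ctrl.pause(.15);s=get_state()
    print(x,round(s["time"],2),(s["tcp_pos"]-P).round(4),s["contact_force"].round(2),s["wrist_torque"].round(2),s["width"])
    if np.linalg.norm(s["contact_force"])>14:break
ctrl.pause(.3)
F_=np.mean([(ctrl.pause(.05),get_state()["contact_force"])[1] for _ in range(6)],0);print(F_)
wshot("wp")
for n in("scene","top"):
    im,d=vision.grab_frame(n);cv2.imwrite(f"pics/{n}3.png",im);np.save(f"pics/{n}3d.npy",d)
im=cv2.imread("pics/scene3.png");cv2.imwrite("pics/s3.png",cv2.resize(im[150:270,150:310],None,fx=4,fy=4,interpolation=2))
im=cv2.imread("pics/top3.png");cv2.imwrite("pics/t3.png",cv2.resize(im[185:295,160:270],None,fx=5,fy=5,interpolation=2))
```

```text
-0.07 11.09 [-0.0001 -0.     -0.    ] [-0.    0.72 -1.02] [-0.01 -0.    0.05] 0.01922714499648039
-0.066 11.59 [-0.0002 -0.     -0.    ] [-1.4   0.14 -0.5 ] [-0.    0.17  0.01] 0.019130357224317426
-0.062 12.09 [-0.0003 -0.0001 -0.0001] [-2.78  0.04  0.85] [0.05 0.52 0.07] 0.019165506806841294
-0.058 12.59 [-0.0003 -0.0001 -0.0001] [-5.03 -0.5   1.36] [-0.02  0.97  0.09] 0.019352399434860508
-0.054 13.09 [-0.0008 -0.0001 -0.0001] [-6.67  0.52  2.26] [-0.03  1.28  0.15] 0.01925831764520978
-0.05 13.59 [-0.0013 -0.0001 -0.0001] [-8.05 -0.03  3.38] [0.07 1.5  0.1 ] 0.01932711529540146
-0.0478 14.0 [-0.0017 -0.0001 -0.0001] [-9.27 -0.1   4.6 ] [0.03 1.65 0.12] 0.019064590757263737
[-9.28409191 -0.08802354  5.44342103]
```

View pics/s3.png

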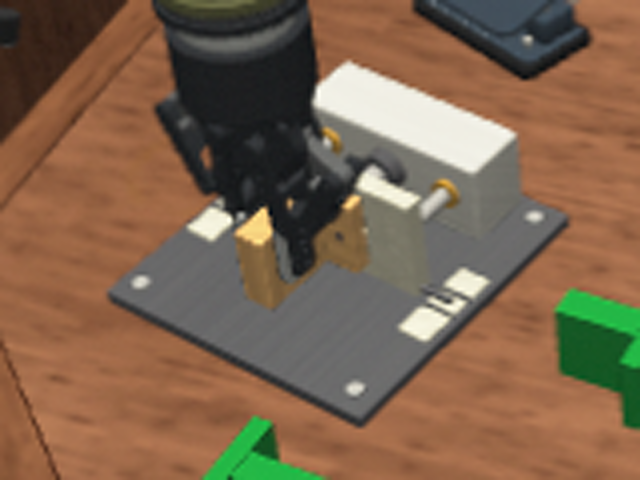

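View pics/t3.png

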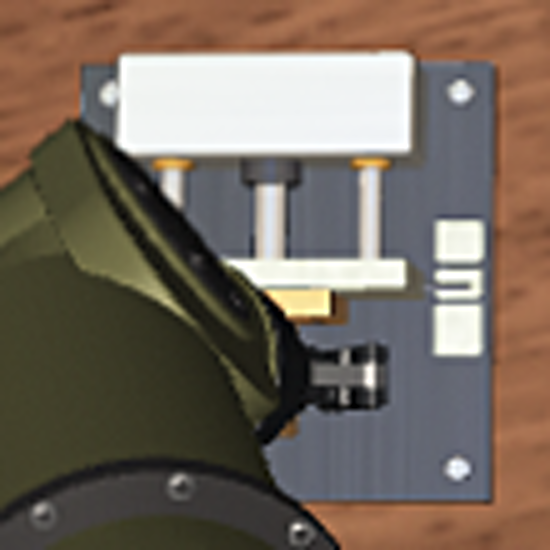

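View pics/wp.png

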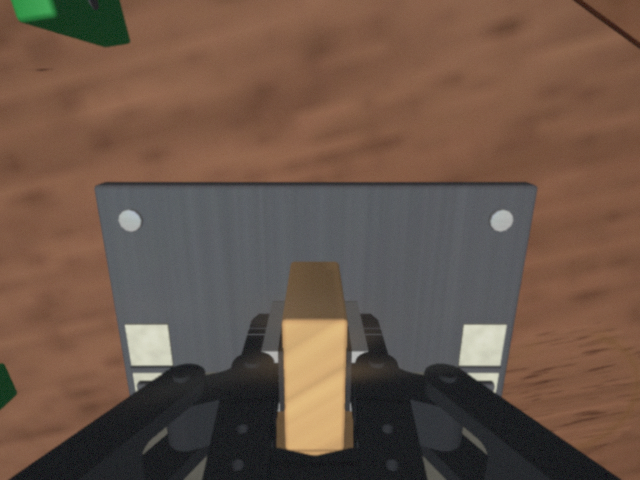

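Run:
```python
from h import *
from station import vision,get_state
ci=vision.camera_info("wrist");H=ci["hand_eye"]
for n in("wg","wn","wp"):
    z=np.load(f"pics/{n}.npz");X=cloud(ci,z["d"],H)
    a=X[268:316,300:332].reshape(-1,3);b=X[345:430,295:335].reshape(-1,3);a=a[~np.isnan(a[:,0])];b=b[~np.isnan(b[:,0])]
    pa=np.polyfit(a[:,2],a[:,0],1);pb=np.polyfit(b[:,0],b[:,2],1);print(n,"back x at z=-.01",np.polyval(pa,-.01),"slope",pa[0],"| top z at 0",pb[1],"slope",pb[0], "yaw",np.polyfit(a[:,1],a[:,0],1)[0])
    M=z["M"]
    print(" tool z axis",(M@np.linalg.inv(H))[:3,2])
X=cloud(vision.camera_info("top"),np.load("pics/top3d.npy"))
# panel top & bracket top edge
P=X[184:260,200:245].reshape(-1,3);P=P[(P[:,2]>.074)&(P[:,2]<.088)&(P[:,0]>.48)&(P[:,0]<.55)];print(len(P),P.mean(0),np.percentile(P[:,0],[3,97]))
X=cloud(vision.camera_info("top"),np.load("pics/top0d.npy"))
P=X[184:260,200:245].reshape(-1,3);P=P[(P[:,2]>.07)&(P[:,0]>.47)&(P[:,0]<.55)];print(len(P),P.mean(0),np.percentile(P[:,0],[3,97]))
s=get_state();print(s["time"],s["contact_force"],s["wrist_torque"],s["eef_rot"])
```

```text
wg back x at z=-.01 0.02182933953499171 slope -0.0007904976200806937 | top z at 0 -0.03665856815485188 slope -0.004788238390499955 yaw -0.004516857553669348
 tool z axis [-1.20487184e-03  4.24768274e-04 -9.99999184e-01]
wn back x at z=-.01 0.021851109496028094 slope 9.237233802277156e-05 | top z at 0 -0.036665038320670855 slope -0.0043342232995322565 yaw -0.004795625568181058
 tool z axis [-2.20518014e-04 -1.25179851e-04 -9.99999968e-01]
wp back x at z=-.01 0.021857997182780496 slope -0.002884518355408338 | top z at 0 -0.036675095554564635 slope -0.0021390393209702826 yaw -0.002545983519120672
 tool z axis [-2.53323308e-03 -8.91114881e-04 -9.99996394e-01]
201 [0.51909566 0.19726925 0.07863374] [0.50796332 0.52529108]
252 [0.50193886 0.20497384 0.07868237] [0.49594977 0.50809493]
14.75 [-8.89883201 -1.02743316  4.90254421] [0.06255905 1.6228197  0.10434147] [-1.28136801e-03 -1.17779768e-02  9.99929734e-01 -4.05978754e-04]
```

Run:
```python
import cv2,numpy as np
im=cv2.imread("pics/scene3.png");a=cv2.resize(im[205:245,240:285],None,fx=12,fy=12,interpolation=2)
im=cv2.imread("pics/wp.png");b=cv2.resize(im[300:480,110:520],(540,237));cv2.imwrite("pics/z.png",np.vstack([a[:,:540],b][:1]+[np.pad(b,((0,0),(0,0),(0,0)))][:0]) )
```

```text
(no output)
```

View pics/z.png

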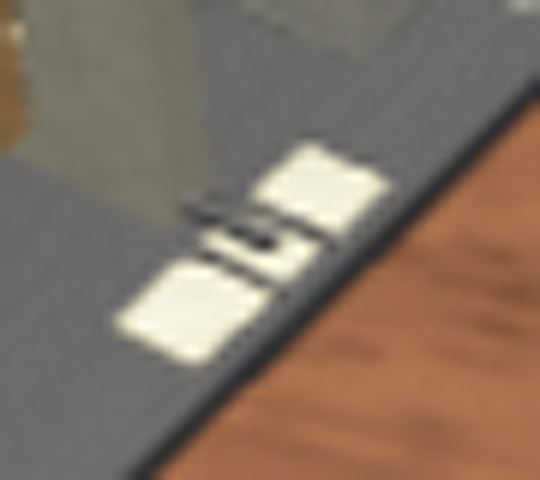

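Run:
```python
from station import *
print(ticket.close_job());s=get_state();print(s["time"],s["contact_force"],s["width"])
```

```text
the job is handed in; nothing more can be done
None
the job is handed in; nothing more can be done
```

I lifted the wooden T-bracket out of the tray, pressed its flat face square against the panel, and handed the job in at about 14.8 s, still gripping and pushing.

- **Push:** The wrist force along x was about 9 N, so the panel's travel is about 18 mm. In the scene and top pictures the right-hand pointer stands between the two dark marks. The left-hand one was hidden.
- **Alignment:** The bracket did not slip in the fingers and is square to within about 0.3°. It is centred to about 1 mm, with its underside about 24 mm above the desk. I inferred that the screw holes lie inside the openings from these measurements. No camera could see the panel from behind.
- **Unexplained reading:** A vertical force of about 5 N built up during the push, probably friction at the panel. Height and tilt did not change.
- **Other parts:** The spacer and round foot were still in place in the tray, and the eraser and memory stick still in place on the desk, in the last picture in which I viewed them all, just before the push. The push did not come near them.

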